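Index the arbor fixture and hold a set-screw collar on the arbor's flat

TASK

Turn the indexing table one position anticlockwise (seen from above), so that the arbor that has no collar yet clicks into place in front of the hex key. Turn that bare arbor until its milled flat faces the key squarely, then slide the loose collar over its end with the set screw pointing at the key, and finish still holding the collar in the gripper, level and at the key's height, so that the screw sits over the flat and in line with the key, ready to be tightened. Leave the plane, the tin and the spare iron where they are.

Things in the scene. Friction and masses are not known exactly. Their poses are not given: they have to be found in the camera images.
- turret (a joint): angle of the indexing table, positive anticlockwise from above: 0 at the start, next position +1.571. A sprung roller drops between pins on the rim at each quarter turn and pulls the table in over the last 0.08 rad; leaving a position takes about 12 N at the knob, then it turns easily. A side push of 10 N on an arbor can drive it out of position
- indexer: fixed grey cast base of the table, origin on the table's vertical axis at bench height. Table: aluminium disc, 176 mm across, top at 48 mm. On it, 70 mm from the axis, a quarter turn apart: the knob, two finished arbors with collars (fixed) and the bare arbor. x points from the table's axis to the key; at the start the bare arbor is at -y, the knob at -x
- knob (a point): middle of the indexing knob, 83 mm above the bench: a dark wooden upright knob, 24 mm across, 66 to 98 mm above the bench, on a steel pin fixed on the disc 70 mm from the table's axis. It starts on the side away from the key. Arbors a quarter turn on either side of it stand 99 mm from it
- arbor_flat (a point): middle of the bare arbor's flat, 128 mm above the bench; x is the flat's outward normal, z up. Steel shaft, 25 mm across, end at 148 mm; turns with slight friction (0.03 N m). Its top 40 mm have one flat, 18 mm wide, 8.5 mm from the axis: fingers close to 21 mm across it, to 25 mm elsewhere. Start: turned 0.5 to 1.5 rad anticlockwise from facing outward
- key_tip (a point): tip of a level hex key with a wooden T handle, which stays still in a bush on the fixture's upright, 128 mm above the bench. x points along the key, away from the table, z up. Against x from here: the axis of the arbor in position is 68 mm off, the table's axis 138 mm. Upright and bush stand 4 mm and more behind the tip, up to 145 mm high
- collar: loose dark steel ring, 44 mm outside, 22 mm high, bore 27 mm, 0.17 kg, lying flat on the bench. Origin in the centre of its underside, z along the bore, x towards the set screw, which is 11 mm above the underside. The screw's point stands 3 mm into the bore, so the collar goes over the arbor's end only with the screw over the flat, within 0.35 rad
- collar_screw (a point): outer end of the collar's set-screw head (12 mm across), which stands out to 36 mm from the bore's axis, 11 mm above the collar's underside; same axes as the collar. With the collar held rightly it is on the key's line, 32 mm from the key's tip
- block_plane: steel block plane, 49x161x55 mm, bystander; origin in the centre of its underside
- wax_tin: flat round tin, 67 mm across, 24 mm high, bystander; origin in the centre of its underside
- spare_iron: spare plane iron with cap, 44x120x11 mm, bystander; origin in the centre of its underside
There are look-alikes about, which are no part of the job. Leave any purple or yellow look-alike of the collar alone.

How it is judged (in metres and radians):
On the way, in this order (a step that is already met when the one before it is completed fails the run):
1. the table has been indexed one position, the bare arbor stands at the key (value of joint turret between 1.52 and 1.62 rad), for 0.2 s.
2. the bare arbor, with no collar over it, has been turned until its flat faces the key (all of step 1 and angle between the x axis of arbor_flat and the x axis of key_tip, either way round below 0.17 rad and x of arbor_flat in the frame of key_tip above -0.064 m and horizontal distance between collar and arbor_flat above 0.06 m), for 0.2 s.
At the end, for the whole second after the job is handed in: gripper still holds the collar (over 2 N) round the arbor, level within 0.1 rad, screw pointing at the key within 0.15 rad, its head within 4 mm of the key's line and of 32 mm from its tip; flat faces the key within 0.17 rad; table at 1.52 to 1.62 rad; bystanders moved under 20 mm (all of step 1 and angle between the x axis of arbor_flat and the x axis of key_tip, either way round below 0.17 rad and x of arbor_flat in the frame of key_tip above -0.064 m and x of collar_screw in the frame of key_tip between -0.036 and -0.028 m and y of collar_screw in the frame of key_tip between -0.004 and 0.004 m and z of collar_screw in the frame of key_tip between -0.004 and 0.004 m and angle between the x axis of collar and the x axis of key_tip, either way round below 0.15 rad and angle between collar's own z axis and vertical below 0.1 rad and contact force between the fingers and collar above 2 N and linear speed of collar below 0.02 m/s and distance of each of block_plane, wax_tin, spare_iron from where it was at the start of the episode below 0.02 m); the arm keeps its last pose, push and grip.
It fails at once if a bystander (plane, tin or spare iron) is shoved about (distance of any of block_plane, wax_tin, spare_iron from where it was at the start of the episode above 0.03 m).
It also fails if it takes over 58 s, if anything falls off the work surface, if the arm or the gripper's body presses on something with over 40 N, if the wrist force passes 120 N, or if a joint passes its speed limit or range.

ROBOT

A 7-joint arm with a two-finger parallel gripper is mounted at the origin on a cart in front of the work surface, level with it; the furniture and walls round the work are solid. World frame = base frame: x ahead of the robot, y to its left, z up, the work surface at z = 0. Lengths are in m, angles in degrees, forces in N, time in s.
With the tool pointing down it reaches from about 0.35 to 0.9 m from the base axis. Payload 7.2 kg.
Tool frame: the origin (TCP) lies between the finger pads; the fingertips stand 19 mm ahead of it and the grasp point (between the pads) is the TCP; z points along the fingers, y is the line along which they close (so a half turn about z gives the same grasp; the last joint's range is limited). The gripper opens to 85 mm and grips with 20 to 120 N. Pads are 22 mm wide; open, the fingers measure 114 mm over their backs; the gripper's body (76 mm by 85 mm) begins 54 mm behind the grasp point. The pads swing forward as they close: fully open they stand 13 mm farther back than shut.
Start: joints at [-77.876, 23.554, -0.728, 91.456, 0.321, 64.991, -4.71], TCP at [0.173, 0.601, 0.25] pointing down, gripper open.
Joint ranges: [-169.25, 169.25], [-16.82, 113.86], [-84.01, 82.57], [7.8, 145.47], [-59.2, 239.2], [7.22, 106.19], [-163.78, 163.78]. Speed limits (degrees/s): [136.94, 136.94, 172.46, 172.46, 180, 180, 180].

INTERFACE

Orientations are given as [roll, pitch, yaw] about the fixed x, y, z axes, in that order (R = Rz(yaw) Ry(pitch) Rx(roll)).
In Python, from bench import ctrl gives the robot as it stands.
- The arm moves only by the tool jog_arm, never from a script. Its argument "motion" is a list of rows, each a list of 3 entries, a list of its own where there are three numbers: the shift along the tool's x, y, z in cm, then the turn, a rotation vector about the tool's x, y, z in rad, then the finger opening in cm, from 0 to 8.54. In form: [[[dx, dy, dz], [wx, wy, wz], grip], ...]. A call has 1 to 20 rows; each row is the pose to reach, as a shift and turn from the pose commanded when the call began, along the tool's axes at that moment; what a row does not reach only later rows make up. A row lasts 1/12 s, in which the tool goes at most 41.7 mm and 7.16 degrees, less where a joint would pass 70% of its speed; a pose out of reach is approached as far as the arm can. A call with a gripper value outside its range is refused whole. The fingers move at their own pace and stop on an object; "force" is the grip in N (left out, the last holds). Time passes only in rows, so rows that repeat a pose let the fingers close. It gives the time, the measured TCP pose, the force and the opening at its end, in the units of the state.
- ctrl.sense(): the state, without advancing time (a new reading comes with each control period).
- ctrl.grab_frame(name): name is "scene" or "side" or "wrist"; returns a dict with "img" (384x512x3 uint8, red, green, blue), "fovy" (degrees; the focal length in pixels is half the picture's height over the tangent of half this angle, whatever the lens; pixels are square), "cx", "cy" (the principal point, pixels), "rvec" (rotation vector, rad) and "tvec" (3), from world to camera coordinates, as OpenCV has them. Camera axes: x right, y down, z forward; pixel columns grow to the right and rows downward; lengths in m; the calibration is good to about 2 mm. A picture is of the moment at which its call begins. There is no depth.
- ctrl.close_job(): hands the job in, once; it reports no verdict.
The state is a dict: "t": time; "qpos": joint angles; "joint_velocities": joint speeds; "effort": joint torques, N m; "eef_pos": TCP position; "eef_rot": TCP orientation; "force": force on the tool from outside, world axes, zero at the start; "ft_torque": the same for the moment, N m; "width": finger opening in m.
Only numpy, scipy, OpenCV 4.12 (cv2) and the standard library are available. Lean on these libraries where they do the work, as an engineer would, in place of code of your own. Each camera call takes 0.05 s, during which the arm holds its last target. There are 200 camera calls.

## Working session

There is one attempt and no reset: what is moved stays moved. The work goes in short steps, Python scripts to look and compute and a tool call to move; the robot and the scene stay as the last step left them, time stands still between calls to the robot, and variables do not carry over. Pictures are saved under pics/ and viewed, on a budget of 10 in all, crops included, one or two more only if the job needs it, and the job is handed in when it is done.

Besides the shell and the picture viewer there is one more tool, called after "Emit:" as a command line: name --argument value ..., lists and objects as JSON in quotes. jog_arm: Moves the arm, as the interface text tells. Its arguments: {"type":"object","properties":{"motion":{"type":"array","items":{"type":"array"}},"force":{"type":"number"}},"required":["motion"]}

```bash
ls; mkdir -p pics
cat > h.py <<'E'
import numpy as np, cv2
from bench import ctrl
def cam(f):
    h=f["img"].shape[0]; fl=h/2/np.tan(np.radians(f["fovy"])/2)
    K=np.array([[fl,0,f["cx"]],[0,fl,f["cy"]],[0,0,1.]]); R,_=cv2.Rodrigues(np.array(f["rvec"],float)); return K,R,np.array(f["tvec"],float)
def px2z(f,uv,z):
    K,R,t=cam(f); c=-R.T@t; d=R.T@np.linalg.solve(K,[uv[0],uv[1],1]); return c+d*(z-c[2])/d[2]
def proj(f,p):
    K,R,t=cam(f); q=K@(R@np.array(p,float)+t); return q[:2]/q[2]
def save(f,n): cv2.imwrite("pics/"+n,f["img"][:,:,::-1])
E
python3 - <<'E'
from h import *
import pickle
fs={n:ctrl.grab_frame(n) for n in("scene","side","wrist")}
pickle.dump(fs,open("f0.pkl","wb"))
for n,f in fs.items(): print(n,f["fovy"],f["cx"],f["cy"],-cam(f)[1].T@cam(f)[2],cam(f)[1][2]); save(f,n+"0.png")
print(ctrl.sense())
E
```

```text
pics
scene 52.328211672530045 257.3422660254725 192.19743065813125 [ 0.17139215 -0.33018804  0.72907344] [ 0.37471269  0.62012072 -0.68923196]
side 54.192257540827185 259.4157030477021 191.0157608388066 [ 0.19675352 -0.36380868  0.60226434] [ 0.38209812  0.71730568 -0.58264362]
wrist 64.89022960074021 255.33212735398368 192.697923347042 [0.09900908 0.62142484 0.3739768 ] [ 0.29183778 -0.08587368 -0.95260507]
{'t': 0.15, 'qpos': array([-77.87730072,  23.59143932,  -0.730479  ,  91.4912851 ,
         0.31930509,  64.99058344,  -4.70965104]), 'joint_velocities': array([-0.00665995, -0.0628383 ,  0.02643891, -0.07363851,  0.00057412,
        0.12032051, -0.05993985]), 'effort': array([ 2.06827106e-03, -6.01029396e+01,  6.83174562e-01, -2.99645162e+01,
        1.40118756e-02,  7.75081571e-03,  2.48448464e-05]), 'eef_pos': array([0.17249548, 0.60036376, 0.24963732]), 'eef_rot': array([-1.79928732e+02,  2.71900878e-03,  1.63972439e+02]), 'force': array([ 0.06868626,  0.13590734, -0.00916109]), 'ft_torque': array([-0.00590731, -0.01474489,  0.01153461]), 'width': 0.08549323042399921}
```

View pics/scene0.png

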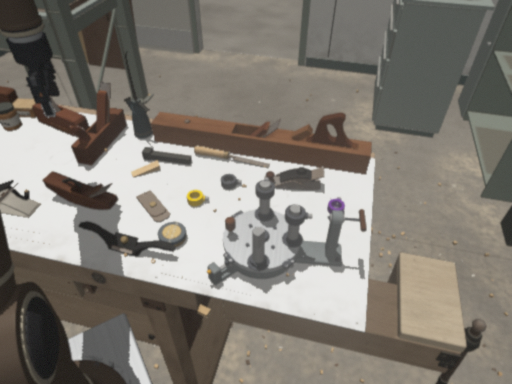

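View pics/side0.png

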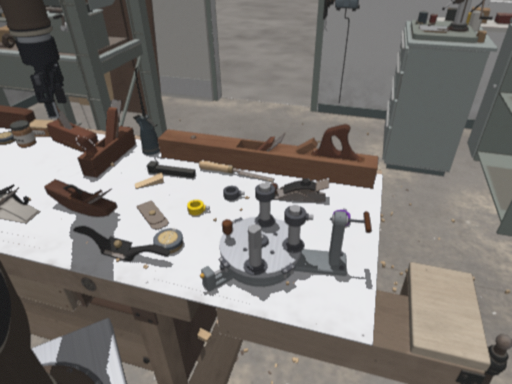

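Run:
```python
from h import *
import pickle
fs=pickle.load(open("f0.pkl","rb"))
a=fs["scene"]["img"][165:285,195:375]; b=fs["side"]["img"][170:290,190:380]
def up(x): return cv2.resize(x,(790,0) and (790,int(x.shape[0]*790/x.shape[1])),interpolation=cv2.INTER_CUBIC)
A=up(a); cv2.imwrite("pics/c1.png",A[:,:,::-1]); print(A.shape, 790/180)
B=up(b); cv2.imwrite("pics/c2.png",B[:,:,::-1]); print(B.shape,790/190)
```

```text
(526, 790, 3) 4.388888888888889
(498, 790, 3) 4.157894736842105
```

View pics/c1.png

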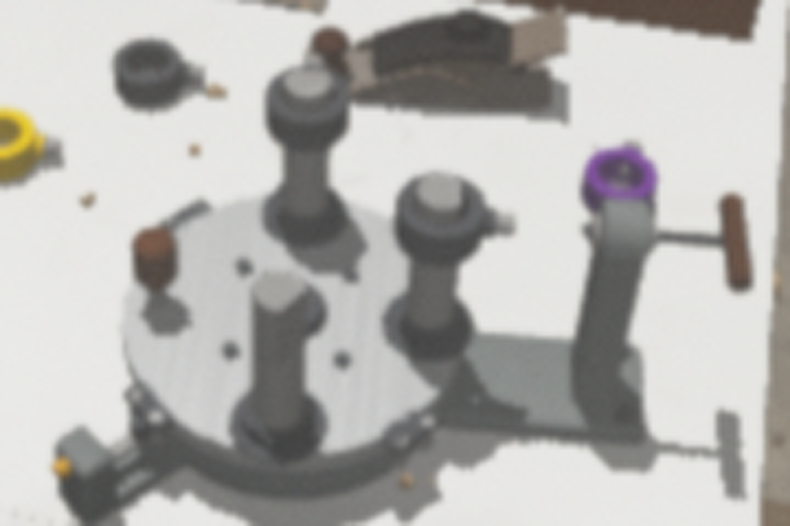

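View pics/c2.png

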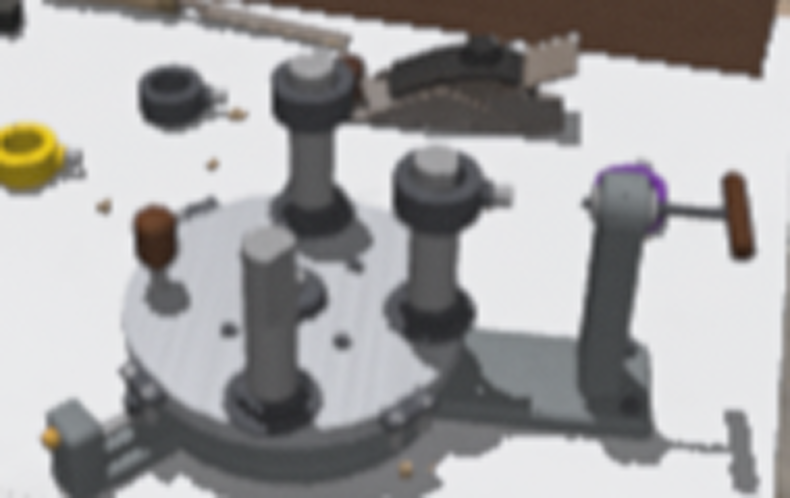

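Run:
```python
from h import *
import pickle
fs=pickle.load(open("f0.pkl","rb"))
P={"knob":(.098,(155,236),(155,217)),"back":(.148,(309,80),(312,68)),"right":(.148,(440,190),(437,162)),"bare":(.148,(280,289),(269,243)),
"key":(.128,(588,230),(587,203)),"col":(.022,(148,64),(171,83)),"screw":(.011,(198,78),(216,98)),"hole1":(.048,(244,267),(0,0)),
"yel":(.022,(7,133),(25,143))}
Q={}
for k,(z,a,b) in P.items():
    o=[]
    for n,c,off,s in(("scene",a,(195,165),790/180),("side",b,(190,170),790/190)):
        uv=[(c[i]+.5)/s-.5+off[i] for i in(0,1)]; o.append(px2z(fs[n],uv,z)[:2])
    Q[k]=np.mean(o,0); print(k,np.round(o,4).tolist())
cen=(Q["knob"]+Q["right"])/2; cen2=(Q["back"]+Q["bare"])/2; print(cen,cen2)
v=Q["right"]-Q["knob"];w=Q["back"]-Q["bare"];print(np.linalg.norm(v),np.linalg.norm(w),np.degrees(np.arctan2(v[1],v[0])),np.degrees(np.arctan2(-w[0],w[1])))
d=Q["key"]-(cen+cen2)/2;print("key",np.linalg.norm(d),np.degrees(np.arctan2(d[1],d[0])))
d=Q["screw"]-Q["col"];print("screw",np.linalg.norm(d),np.degrees(np.arctan2(d[1],d[0])))
```

```text
knob [[0.4202, 0.1966], [0.4165, 0.1934]]
back [[0.5173, 0.2098], [0.5131, 0.2062]]
right [[0.5301, 0.1127], [0.5269, 0.1104]]
bare [[0.4335, 0.0983], [0.4313, 0.0978]]
key [[0.5882, 0.0702], [0.5864, 0.0707]]
col [[0.5141, 0.39], [0.5135, 0.3935]]
screw [[0.5402, 0.3738], [0.5379, 0.3786]]
hole1 [[0.4701, 0.1948], [0.4399, 0.5014]]
yel [[0.4134, 0.3778], [0.4089, 0.3794]]
[0.47343192 0.15326653] [0.47380136 0.15301971]
0.1381931902738578 0.137639640319602 -37.151749004574555 -36.985916234632015
key 0.14058680860276845 -36.036721595805226
screw 0.029667398825367015 -31.69848658902984
```

```bash
cat >> h.py <<'E'
from scipy.spatial.transform import Rotation as Ro
def goto(targets,start=None):
    """rows for world targets (x,y,z,yaw deg), tool down; start=(x,y,z,yaw) or measured"""
    if start is None:
        s=ctrl.sense(); p=np.array(s["eef_pos"]); yaw=s["eef_rot"][2]; print("pose",np.round(p,4),np.round(s["eef_rot"],2),"w",round(s["width"],4),"t",s["t"],"j7",np.round(s["qpos"],0),"F",np.round(s["force"],1))
    else: p=np.array(start[:3]); yaw=start[3]
    R0=Ro.from_euler("xyz",[180,0,yaw],degrees=True)
    for T in targets:
        d=R0.inv().apply(np.array(T[:3])-p)*100
        w=(R0.inv()*Ro.from_euler("xyz",[180,0,T[3]],degrees=True)).as_rotvec()
        print(np.round(d,2).tolist(),np.round(w,3).tolist())
C=np.array([.4736,.1532]); A=-37.
def pol(r,a): return C+r*np.array([np.cos(np.radians(a)),np.sin(np.radians(a))])
E
python3 - <<'E'
from h import *
k=pol(.07,143)
goto([(*k,.25,143),(*k,.09,143)])
print("arc")
goto([(*pol(.07,143+5*i),.09,143+5*i) for i in range(1,19)],start=(*k,.09,143))
E
```

```text
pose [0.1725 0.6004 0.2496] [-179.93    0.    163.97] w 0.0855 t 0.15 j7 [-78.  24.  -1.  91.   0.  65.  -5.] F [ 0.1  0.1 -0. ]
[-34.75, -32.16, -0.04] [-0.0, -0.0, 0.366]
[-34.75, -32.16, 15.96] [-0.0, -0.0, 0.366]
arc
[-0.03, -0.61, -0.0] [0.0, 0.0, -0.087]
[-0.11, -1.22, -0.0] [0.0, 0.0, -0.175]
[-0.24, -1.81, -0.0] [0.0, 0.0, -0.262]
[-0.42, -2.39, -0.0] [0.0, 0.0, -0.349]
[-0.66, -2.96, -0.0] [0.0, 0.0, -0.436]
[-0.94, -3.5, -0.0] [0.0, 0.0, -0.524]
[-1.27, -4.02, -0.0] [0.0, 0.0, -0.611]
[-1.64, -4.5, -0.0] [0.0, 0.0, -0.698]
[-2.05, -4.95, -0.0] [0.0, 0.0, -0.785]
[-2.5, -5.36, -0.0] [0.0, 0.0, -0.873]
[-2.98, -5.73, -0.0] [0.0, 0.0, -0.96]
[-3.5, -6.06, -0.0] [0.0, 0.0, -1.047]
[-4.04, -6.34, -0.0] [0.0, 0.0, -1.134]
[-4.61, -6.58, -0.0] [0.0, 0.0, -1.222]
[-5.19, -6.76, -0.0] [0.0, 0.0, -1.309]
[-5.78, -6.89, -0.0] [0.0, 0.0, -1.396]
[-6.39, -6.97, -0.0] [0.0, 0.0, -1.484]
[-7.0, -7.0, -0.0] [-0.0, 0.0, -1.571]
```

Emit:
jog_arm --motion '[[[-34.75, -32.15, 0], [0, 0, 0.366], 8.5], [[-34.75, -32.15, 0], [0, 0, 0.366], 8.5], [[-34.75, -32.15, 0], [0, 0, 0.366], 8.5], [[-34.75, -32.15, 0], [0, 0, 0.366], 8.5], [[-34.75, -32.15, 0], [0, 0, 0.366], 8.5], [[-34.75, -32.15, 0], [0, 0, 0.366], 8.5], [[-34.75, -32.15, 0], [0, 0, 0.366], 8.5], [[-34.75, -32.15, 0], [0, 0, 0.366], 8.5], [[-34.75, -32.15, 0], [0, 0, 0.366], 8.5], [[-34.75, -32.15, 0], [0, 0, 0.366], 8.5], [[-34.75, -32.15, 0], [0, 0, 0.366], 8.5], [[-34.75, -32.15, 0], [0, 0, 0.366], 8.5], [[-34.75, -32.15, 0], [0, 0, 0.366], 8.5], [[-34.75, -32.15, 0], [0, 0, 0.366], 8.5], [[-34.75, -32.15, 0], [0, 0, 0.366], 8.5], [[-34.75, -32.15, 0], [0, 0, 0.366], 8.5]]' --force 60

```text
t: 1.48
eef_pos: [0.4171, 0.1971, 0.2501]
eef_rot: [-180.0, -0.0, 143.1]
force: [0.1, -0.7, 1.0]
width: 0.085
```

Run:
```python
from h import *
import pickle
f=ctrl.grab_frame("wrist"); save(f,"w1.png"); pickle.dump(f,open("w1.pkl","wb"))
k=pol(.07,143)
goto([(*k,.09,143)])
print(proj(f,[*k,.098]),"bare",proj(f,[*pol(.07,-127),.148]),"c",proj(f,[*C,.048]))
```

```text
pose [0.4171 0.197  0.2501] [-1.7999e+02 -2.0000e-02  1.4314e+02] w 0.0848 t 1.5333 j7 [-48.   7.  18. 114.  -3.  59.  25.] F [ 0.1  0.4 -0.4]
[-0.15, -0.1, 16.01] [0.0, -0.0, 0.003]
[254.07190717 182.46764862] bare [172.66553837 276.02885191] c [254.18801992 228.11913168]
```

View pics/w1.png

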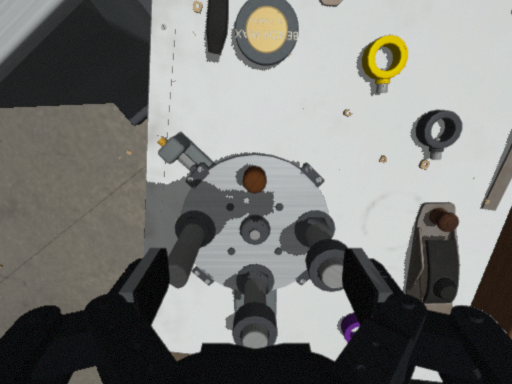

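Emit:
jog_arm --motion '[[[-0.1, -0.1, 4], [0, 0, 0], 8.5], [[-0.1, -0.1, 8], [0, 0, 0], 8.5], [[-0.1, -0.1, 12], [0, 0, 0], 8.0], [[-0.1, -0.1, 14], [0, 0, 0], 7], [[-0.1, -0.1, 16], [0, 0, 0], 6], [[-0.1, -0.1, 16], [0, 0, 0], 5], [[-0.1, -0.1, 16], [0, 0, 0], 3], [[-0.1, -0.1, 16], [0, 0, 0], 1], [[-0.1, -0.1, 16], [0, 0, 0], 1], [[-0.1, -0.1, 16], [0, 0, 0], 1], [[-0.1, -0.1, 16], [0, 0, 0], 1]]' --force 60

```text
t: 2.45
eef_pos: [0.4184, 0.195, 0.0916]
eef_rot: [179.9, 0.0, 143.0]
force: [-2.7, -0.6, 6.7]
width: 0.0216
```

Emit:
jog_arm --motion '[[[0, -0.6, 0], [0, 0, -0.087], 1], [[-0.1, -1.2, 0], [0, 0, -0.175], 1], [[-0.25, -1.8, 0], [0, 0, -0.262], 1], [[-0.4, -2.4, 0], [0, 0, -0.349], 1], [[-0.65, -2.95, 0], [0, 0, -0.436], 1], [[-0.95, -3.5, 0], [0, 0, -0.524], 1], [[-1.25, -4.0, 0], [0, 0, -0.611], 1], [[-1.65, -4.5, 0], [0, 0, -0.698], 1], [[-2.05, -4.95, 0], [0, 0, -0.785], 1], [[-2.5, -5.35, 0], [0, 0, -0.873], 1], [[-3.0, -5.75, 0], [0, 0, -0.96], 1], [[-3.5, -6.05, 0], [0, 0, -1.047], 1], [[-4.05, -6.35, 0], [0, 0, -1.134], 1], [[-4.6, -6.6, 0], [0, 0, -1.222], 1], [[-5.2, -6.75, 0], [0, 0, -1.309], 1], [[-5.8, -6.9, 0], [0, 0, -1.396], 1], [[-6.4, -6.95, 0], [0, 0, -1.484], 1], [[-7.0, -7.0, 0], [0, 0, -1.571], 1], [[-7.0, -7.0, 0], [0, 0, -1.571], 1], [[-7.0, -7.0, 0], [0, 0, -1.571], 1]]'

```text
t: 4.12
eef_pos: [0.4327, 0.0991, 0.0916]
eef_rot: [-180.0, 0.3, -126.8]
force: [-2.8, 8.5, 3.5]
width: 0.0215
```

Run:
```python
from h import *
goto([(*pol(.07,-127),.09,-127)])
```

```text
pose [0.4327 0.0991 0.0916] [-179.99    0.26 -126.84] w 0.0215 t 4.1167 j7 [-15.  19.  -4. 125.   2.  36. 122.] F [-2.8  8.5  3.5]
[0.21, -0.01, 0.16] [0.0, -0.0, 0.003]
```

Emit:
jog_arm --motion '[[[0, 0, 0], [0, 0, 0], 4], [[0, 0, 0], [0, 0, 0], 7], [[0, 0, 0], [0, 0, 0], 7], [[0, 0, 0], [0, 0, 0], 7], [[0, 0, -4], [0, 0, 0], 7], [[0, 0, -8], [0, 0, 0], 7], [[0, 0, -12], [0, 0, 0], 8], [[0, 0, -16], [0, 0, 0], 8], [[0, 0, -18], [0, 0, 0.1], 8]]'

```text
t: 4.87
eef_pos: [0.4331, 0.0964, 0.2751]
eef_rot: [-179.8, 0.3, -132.7]
force: [1.5, -0.2, -0.1]
width: 0.08
```

Run:
```python
from h import *
import pickle
fs={n:ctrl.grab_frame(n) for n in("scene","side","wrist")}; pickle.dump(fs,open("f1.pkl","wb"))
o=[]
for n in("scene","side"):
    u,v=proj(fs[n],[.5295,.111,.128]); u,v=int(u),int(v); print(n,u,v)
    o.append(cv2.resize(fs[n]["img"][v-37:v+38,u-50:u+50],(400,300),interpolation=cv2.INTER_CUBIC))
f=fs["wrist"]["img"]; w=cv2.resize(f,(400,300),interpolation=cv2.INTER_AREA)
print("wrist arbor",proj(fs["wrist"],[.5295,.111,.148]))
u,v=[int(x) for x in proj(fs["wrist"],[.5295,.111,.148])]
try: w2=cv2.resize(f[max(v-37,0):max(v-37,0)+75,max(u-50,0):max(u-50,0)+100],(400,300),interpolation=cv2.INTER_CUBIC)
except Exception: w2=w*0
cv2.imwrite("pics/m1.png",np.vstack([np.hstack(o),np.hstack([w,w2])])[:,:,::-1])
```

```text
scene 294 215
side 295 215
wrist arbor [193.72817993 265.27807528]
```

View pics/m1.png

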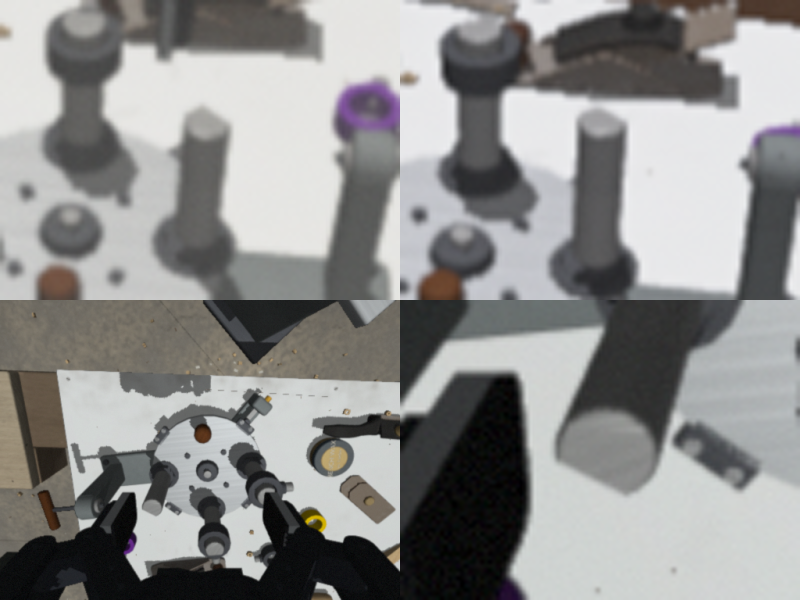

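Run:
```python
from h import *
import pickle
f=pickle.load(open("f1.pkl","rb"))["wrist"]
g=lambda x,y: px2z(f,((x-400)/4-.4+143,(y-300)/4-.4+228),.148)[:2]
a,b,c=g(557,456),g(629,493),g(610,453)
print(a,b,c,pol(.07,-37)); d=b-a; L=np.linalg.norm(d); m=(a+b)/2-c
n=np.array([-d[1],d[0]])/L; n*=np.sign(n@m); print(L,m@n,"flat normal",np.degrees(np.arctan2(n[1],n[0])), "key -37")
# collar in w1, direction of screw
f=pickle.load(open("w1.pkl","rb"))
c,s=px2z(f,(440,129.5),.022)[:2],px2z(f,(436,154.5),.011)[:2]; print(c,s,np.linalg.norm(s-c),np.degrees(np.arctan2(*(s-c)[::-1])))
goto([(.5295,.111,.25,-37+90-90),(.5295,.111,.25,90+40)])
```

```text
[0.53882    0.10432466] [0.53360379 0.1229563 ] [0.52899495 0.11230971] [0.52950449 0.11107295]
0.019348045859111457 0.007308491152972305 flat normal 15.640394115842767 key -37
[0.51218058 0.39100654] [0.54136644 0.37825428] 0.03185018292213675 -23.60210267976821
pose [0.4327 0.0963 0.2721] [-179.87    0.21 -132.76] w 0.0803 t 5.0167 j7 [-15.   4.  -4. 114.   0.  62. 118.] F [-0.5  0.9 -0.3]
[-7.65, -6.11, 2.21] [-0.0, 0.0, -1.671]
[-7.65, -6.11, 2.21] [-0.0, -0.0, 1.697]
```

Run:
```python
from h import *
goto([(.5274,.1110,.25,105.6),(.5274,.1110,.131,105.6)])
```

```text
pose [0.4327 0.0963 0.2721] [-179.87    0.21 -132.76] w 0.0803 t 5.0167 j7 [-15.   4.  -4. 114.   0.  62. 118.] F [-0.5  0.9 -0.3]
[-7.51, -5.95, 2.21] [-0.0, -0.0, 2.123]
[-7.51, -5.95, 14.11] [-0.0, -0.0, 2.123]
```

Emit:
jog_arm --motion '[[[-4, -3, 0], [0, 0, 0.12], 7], [[-7.5, -5.95, 2], [0, 0, 0.24], 6], [[-7.5, -5.95, 2], [0, 0, 2.12], 6], [[-7.5, -5.95, 2], [0, 0, 2.12], 6], [[-7.5, -5.95, 2], [0, 0, 2.12], 6], [[-7.5, -5.95, 2], [0, 0, 2.12], 6], [[-7.5, -5.95, 2], [0, 0, 2.12], 6], [[-7.5, -5.95, 2], [0, 0, 2.12], 6], [[-7.5, -5.95, 2], [0, 0, 2.12], 6], [[-7.5, -5.95, 2], [0, 0, 2.12], 6], [[-7.5, -5.95, 2], [0, 0, 2.12], 6], [[-7.5, -5.95, 2], [0, 0, 2.12], 6], [[-7.5, -5.95, 2], [0, 0, 2.12], 6], [[-7.5, -5.95, 2], [0, 0, 2.12], 6], [[-7.5, -5.95, 2], [0, 0, 2.12], 6], [[-7.5, -5.95, 2], [0, 0, 2.12], 6], [[-7.5, -5.95, 2], [0, 0, 2.12], 6], [[-7.5, -5.95, 2], [0, 0, 2.12], 6], [[-7.5, -5.95, 2], [0, 0, 2.12], 6], [[-7.5, -5.95, 2], [0, 0, 2.12], 6]]'

```text
t: 6.68
eef_pos: [0.526, 0.1109, 0.2494]
eef_rot: [-179.9, 0.0, 106.1]
force: [0.3, -0.6, 0.2]
width: 0.0598
```

Run:
```python
from h import *
goto([(.5274,.1110,.131,105.6),(.5277,.1127,.131,53)])
```

```text
pose [0.526  0.1109 0.2494] [-1.7992e+02  2.0000e-02  1.0607e+02] w 0.0598 t 6.6833 j7 [-30.  15.  15. 104.  -4.  61.   3.] F [ 0.3 -0.6  0.2]
[-0.03, 0.13, 11.84] [0.0, -0.0, 0.008]
[0.12, 0.21, 11.84] [0.0, -0.0, 0.926]
```

Emit:
jog_arm --motion '[[[0, 0.1, 4], [0, 0, 0.008], 6], [[0, 0.1, 8], [0, 0, 0.008], 6], [[0, 0.1, 11.8], [0, 0, 0.008], 5], [[0, 0.1, 11.8], [0, 0, 0.008], 5]]'

```text
t: 7.02
eef_pos: [0.5228, 0.1103, 0.1257]
eef_rot: [-179.3, 0.0, 105.6]
force: [-1.1, -0.1, 0.6]
width: 0.0498
```

Emit:
jog_arm --motion '[[[0, 0, 0], [0, 0, 0], 3], [[0, 0, 0], [0, 0, 0], 1], [[0, 0, 0], [0, 0, 0], 1], [[0, 0, 0], [0, 0, 0], 1], [[0, 0, 0], [0, 0, 0], 1]]' --force 30

```text
t: 7.43
eef_pos: [0.5278, 0.1112, 0.1344]
eef_rot: [179.9, -0.0, 105.4]
force: [-4.4, -2.2, 8.4]
width: 0.0205
```

Run:
```python
from h import *
goto([(.5277,.1127,.131,53)])
```

```text
pose [0.5278 0.1112 0.1344] [ 1.7989e+02 -2.0000e-02  1.0536e+02] w 0.0205 t 7.4333 j7 [-28.  23.  14. 111.  -7.  46.   5.] F [-4.4 -2.2  8.4]
[0.15, 0.03, 0.34] [-0.0, -0.0, 0.914]
```

Emit:
jog_arm --motion '[[[0.0, 0, 0], [0, 0, 0.1], 1], [[0.0, 0, 0], [0, 0, 0.2], 1], [[0.05, 0, 0], [0, 0, 0.3], 1], [[0.05, 0, 0], [0, 0, 0.4], 1], [[0.1, 0, 0], [0, 0, 0.5], 1], [[0.1, 0, 0], [0, 0, 0.6], 1], [[0.1, 0, 0], [0, 0, 0.7], 1], [[0.15, 0, 0], [0, 0, 0.8], 1], [[0.15, 0.05, 0], [0, 0, 0.9], 1], [[0.15, 0.05, 0], [0, 0, 0.914], 1], [[0.15, 0.05, 0], [0, 0, 0.914], 1], [[0.15, 0.05, 0], [0, 0, 0.914], 1]]'

```text
t: 8.43
eef_pos: [0.5273, 0.1131, 0.1344]
eef_rot: [-180.0, -0.1, 53.0]
force: [-8.7, -1.4, 11.0]
width: 0.0203
```

Emit:
jog_arm --motion '[[[0, 0, 0], [0, 0, 0], 3.5], [[0, 0, 0], [0, 0, 0], 5], [[0, 0, 0], [0, 0, 0], 5], [[0, 0, -4], [0, 0, 0], 5], [[0, 0, -8], [0, 0, 0], 5], [[0, 0, -12], [0, 0, 0], 8], [[0, 0, -14], [0, 0, 0], 8], [[0, 0, -14], [0, 0, 0], 8]]'

```text
t: 9.1
eef_pos: [0.5303, 0.1132, 0.2778]
eef_rot: [179.7, -0.5, 53.0]
force: [-0.2, 0.3, -0.0]
width: 0.08
```

Run:
```python
from h import *
import pickle
fs={n:ctrl.grab_frame(n) for n in("scene","side","wrist")}; pickle.dump(fs,open("f2.pkl","wb"))
f=fs["wrist"]
u,v=[int(x) for x in proj(f,[.5295,.111,.148])]; print(u,v)
x0,y0=u-50,v-37
w=cv2.resize(f["img"][y0:y0+75,x0:x0+100],(800,600),interpolation=cv2.INTER_CUBIC); print(x0,y0)
cv2.imwrite("pics/m2.png",w[:,:,::-1]); goto([])
```

```text
256 192
206 155
pose [0.5273 0.1131 0.272 ] [-1.7999e+02 -3.0000e-02  5.3010e+01] w 0.0799 t 9.25 j7 [-42.  15.  30. 103.  -8.  64. -46.] F [-0.2  0.  -1. ]
```

View pics/m2.png

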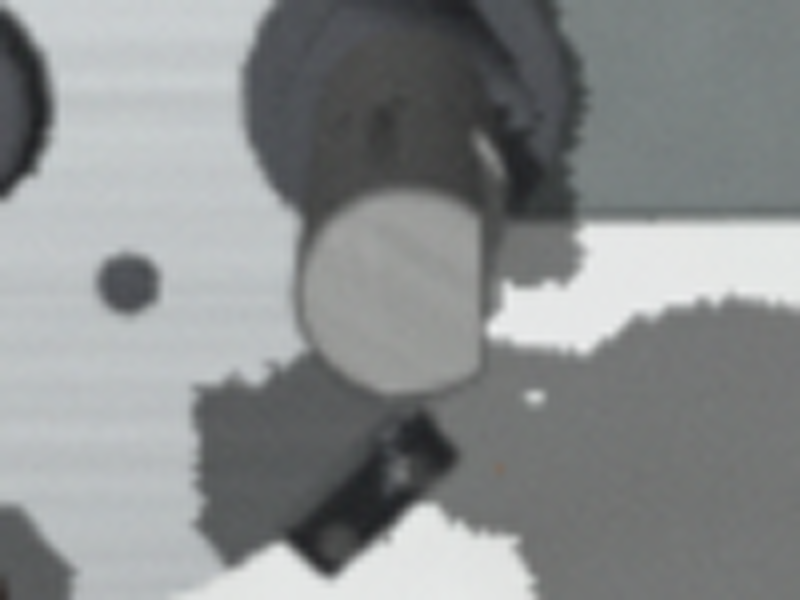

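Run:
```python
from h import *
import pickle
f=pickle.load(open("f2.pkl","rb"))["wrist"]
print("axis",px2z(f,(405/8+205.56,290/8+154.56),.148), "key px",proj(f,[*pol(.138,-37),.128]))
a,b=px2z(f,(480/8+205.56,215/8+154.56),.148),px2z(f,(480/8+205.56,365/8+154.56),.148); d=a-b; print(np.degrees(np.arctan2(-d[0],d[1])),np.linalg.norm(d))
a,b=px2z(f,(600/8+205.56,216/8+154.56),.0),px2z(f,(780/8+205.56,216/8+154.56),.0); d=b-a; print(np.degrees(np.arctan2(d[1],d[0])))
goto([(.513,.392,.21,152)])
```

```text
axis [0.5300382 0.1121499 0.148    ] key px [329.38173374 185.65557886]
-36.39862539051289 0.016998968426936843
-37.01335593170031
pose [0.5273 0.1131 0.272 ] [-1.7999e+02 -3.0000e-02  5.3010e+01] w 0.0799 t 9.25 j7 [-42.  15.  30. 103.  -8.  64. -46.] F [-0.2  0.  -1. ]
[21.42, -17.92, 6.2] [0.0, 0.0, -1.728]
```

Emit:
jog_arm --motion '[[[3, -2.5, 0], [0, 0, -0.12], 8.5], [[6, -5, 0], [0, 0, -0.24], 8.5], [[9, -7.5, 0], [0, 0, -0.36], 8.5], [[12, -10, 0], [0, 0, -0.48], 8.5], [[15, -12.5, 0], [0, 0, -0.6], 8.5], [[18, -15, 0], [0, 0, -0.72], 8.5], [[21.4, -17.9, 0], [0, 0, -0.84], 8.5], [[21.4, -17.9, 6], [0, 0, -1.73], 8.5], [[21.4, -17.9, 6], [0, 0, -1.73], 8.5], [[21.4, -17.9, 6], [0, 0, -1.73], 8.5], [[21.4, -17.9, 6], [0, 0, -1.73], 8.5], [[21.4, -17.9, 6], [0, 0, -1.73], 8.5], [[21.4, -17.9, 6], [0, 0, -1.73], 8.5], [[21.4, -17.9, 6], [0, 0, -1.73], 8.5], [[21.4, -17.9, 6], [0, 0, -1.73], 8.5], [[21.4, -17.9, 6], [0, 0, -1.73], 8.5], [[21.4, -17.9, 6], [0, 0, -1.73], 8.5]]'

```text
t: 10.67
eef_pos: [0.5131, 0.3912, 0.2112]
eef_rot: [-179.9, -0.0, 151.9]
force: [0.2, 0.5, 0.5]
width: 0.0849
```

Run:
```python
from h import *
import pickle
f=ctrl.grab_frame("wrist"); pickle.dump(f,open("w3.pkl","wb"))
u,v=[int(x) for x in proj(f,[.513,.392,.022])]
x0,y0=u-66,v-50; print(u,v,x0,y0)
cv2.imwrite("pics/m3.png",cv2.resize(f["img"][y0:y0+99,x0:x0+132],(792,594),interpolation=cv2.INTER_CUBIC)[:,:,::-1]); goto([])
```

```text
256 171 190 121
pose [0.5131 0.3913 0.2115] [-1.7994e+02 -3.0000e-02  1.5191e+02] w 0.0849 t 10.7167 j7 [-44.  27.   4.  91.  -2.  62.  22.] F [-0.8 -1.  -0.1]
```

View pics/m3.png

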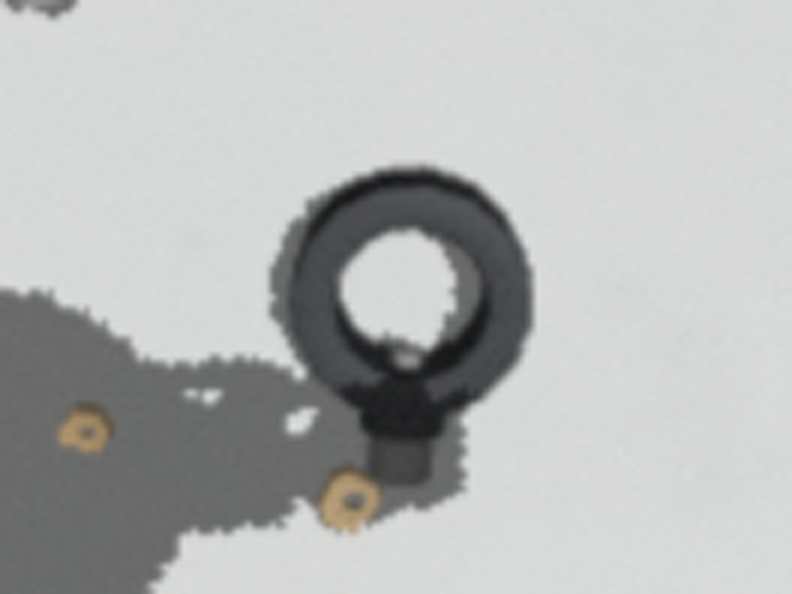

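Run:
```python
from h import *
import pickle
f=pickle.load(open("w3.pkl","rb"))
g=lambda x,y,z: px2z(f,(x/6-.4+190,y/6-.4+121),z)[:2]
c,s=g(411.5,304,.022),g(400,480,.011); d=s-c; y=np.degrees(np.arctan2(d[1],d[0])); print(c,s,np.linalg.norm(d),y)
print("screw by its own axis",np.degrees(np.arctan2(*(g(400,480,.011)-g(403,440,.011))[::-1])), "dia",np.linalg.norm(g(290,304,.022)-g(532,304,.022)))
goto([(*c,.018,y+180)])
```

```text
[0.51397951 0.39377165] [0.54560068 0.37461146] 0.036973117944258005 -31.212893730407476
screw by its own axis -32.1163723392856 dia 0.04299695223153802
pose [0.5131 0.3913 0.2115] [-1.7994e+02 -3.0000e-02  1.5191e+02] w 0.0849 t 10.7167 j7 [-44.  27.   4.  91.  -2.  62.  22.] F [-0.8 -1.  -0.1]
[0.04, 0.26, 19.35] [-0.0, -0.0, 0.055]
```

Emit:
jog_arm --motion '[[[0.05, 0.25, 4], [0, 0, 0.055], 8.5], [[0.05, 0.25, 8], [0, 0, 0.055], 8.5], [[0.05, 0.25, 12], [0, 0, 0.055], 8.5], [[0.05, 0.25, 15], [0, 0, 0.055], 8], [[0.05, 0.25, 17], [0, 0, 0.055], 7], [[0.05, 0.25, 18], [0, 0, 0.055], 7], [[0.05, 0.25, 18.8], [0, 0, 0.055], 6], [[0.05, 0.25, 18.95], [0, 0, 0.055], 6], [[0.05, 0.25, 18.95], [0, 0, 0.055], 6]]'

```text
t: 11.47
eef_pos: [0.5145, 0.3944, 0.0234]
eef_rot: [179.9, 0.0, 148.9]
force: [-1.1, -0.3, -0.2]
width: 0.0598
```

Emit:
jog_arm --motion '[[[0, 0, 0], [0, 0, 0], 5], [[0, 0, 0], [0, 0, 0], 4], [[0, 0, 0], [0, 0, 0], 3.5], [[0, 0, 0], [0, 0, 0], 3.5], [[0, 0, 0], [0, 0, 0], 3.5], [[0, 0, 0], [0, 0, 0], 3.5]]' --force 50

```text
t: 11.97
eef_pos: [0.515, 0.3947, 0.0247]
eef_rot: [179.8, 0.1, 148.9]
force: [-2.2, -0.7, 7.1]
width: 0.0412
```

Run:
```python
from h import *
goto([(.51,.38,.25,148.7)])
```

```text
pose [0.515  0.3947 0.0247] [1.7984e+02 5.0000e-02 1.4894e+02] w 0.0412 t 11.9667 j7 [-44.  40.   3.  98.  -3.  42.  20.] F [-2.2 -0.7  7.1]
[-0.33, -1.52, -22.53] [0.0, -0.0, 0.004]
```

Emit:
jog_arm --motion '[[[0, 0, -4], [0, 0, 0], 3.5], [[0, 0, -8], [0, 0, 0], 3.5], [[0, 0, -12], [0, 0, 0], 3.5], [[0, 0, -16], [0, 0, 0], 3.5], [[0, 0, -20], [0, 0, 0], 3.5], [[0, 0, -22.5], [0, 0, 0], 3.5], [[0, 0, -22.5], [0, 0, 0], 3.5], [[0, 0, -22.5], [0, 0, 0], 3.5]]'

```text
t: 12.63
eef_pos: [0.5146, 0.3943, 0.2501]
eef_rot: [179.8, 0.1, 149.0]
force: [0.0, 0.1, -2.1]
width: 0.0415
```

Run:
```python
from h import *
goto([(.5297,.1116,.25,143),(.5297,.1116,.205,143)])
```

```text
pose [0.5146 0.3943 0.2501] [1.7977e+02 6.0000e-02 1.4895e+02] w 0.0415 t 12.6333 j7 [-45.  26.   5.  88.  -2.  66.  19.] F [ 0.   0.1 -2.1]
[-15.88, -23.44, 0.01] [-0.0, -0.0, 0.104]
[-15.88, -23.44, 4.51] [-0.0, -0.0, 0.104]
```

Emit:
jog_arm --motion '[[[-2, -3, 0], [0, 0, 0.05], 3.5], [[-4, -6, 0], [0, 0, 0.1], 3.5], [[-6, -9, 0], [0, 0, 0.104], 3.5], [[-8, -12, 0], [0, 0, 0.104], 3.5], [[-10, -15, 0], [0, 0, 0.104], 3.5], [[-12, -18, 0], [0, 0, 0.104], 3.5], [[-14, -21, 0], [0, 0, 0.104], 3.5], [[-15.2, -22.6, 0], [0, 0, 0.104], 3.5], [[-15.9, -23.4, 0], [0, 0, 0.104], 3.5], [[-15.9, -23.4, 2], [0, 0, 0.104], 3.5], [[-15.9, -23.4, 4], [0, 0, 0.104], 3.5], [[-15.9, -23.4, 4.5], [0, 0, 0.104], 3.5], [[-15.9, -23.4, 4.5], [0, 0, 0.104], 3.5], [[-15.9, -23.4, 4.5], [0, 0, 0.104], 3.5]]'

```text
t: 13.8
eef_pos: [0.5293, 0.1122, 0.2025]
eef_rot: [-179.9, -0.0, 143.1]
force: [0.6, 0.7, -1.4]
width: 0.041
```

Run:
```python
from h import *
import pickle
fs={n:ctrl.grab_frame(n) for n in("scene","side","wrist")}; pickle.dump(fs,open("f4.pkl","wb"))
o=[]
for n in("scene","side"):
    u,v=proj(fs[n],[.54,.105,.155]); u,v=int(u),int(v); print(n,u-40,v-37)
    o.append(cv2.resize(fs[n]["img"][v-37:v+38,u-40:u+60],(400,300),interpolation=cv2.INTER_CUBIC))
f=fs["wrist"]; u,v=[int(x) for x in proj(f,[.53,.111,.18])]; print("wrist",u-66,v-50,-cam(f)[1].T@cam(f)[2])
w=cv2.resize(f["img"],(400,300),interpolation=cv2.INTER_AREA)
w2=cv2.resize(f["img"][v-50:v+49,u-66:u+66],(400,300),interpolation=cv2.INTER_CUBIC)
cv2.imwrite("pics/m4.png",np.vstack([np.hstack(o),np.hstack([w,w2])])[:,:,::-1]); goto([])
```

```text
scene 261 169
side 262 168
wrist 187 194 [0.46899627 0.15828958 0.32791909]
pose [0.5301 0.112  0.2037] [1.7993e+02 4.0000e-02 1.4303e+02] w 0.0416 t 13.95 j7 [-26.  18.  11. 107.  -4.  55.  40.] F [ 0.7  0.1 -0.9]
```

View pics/m4.png

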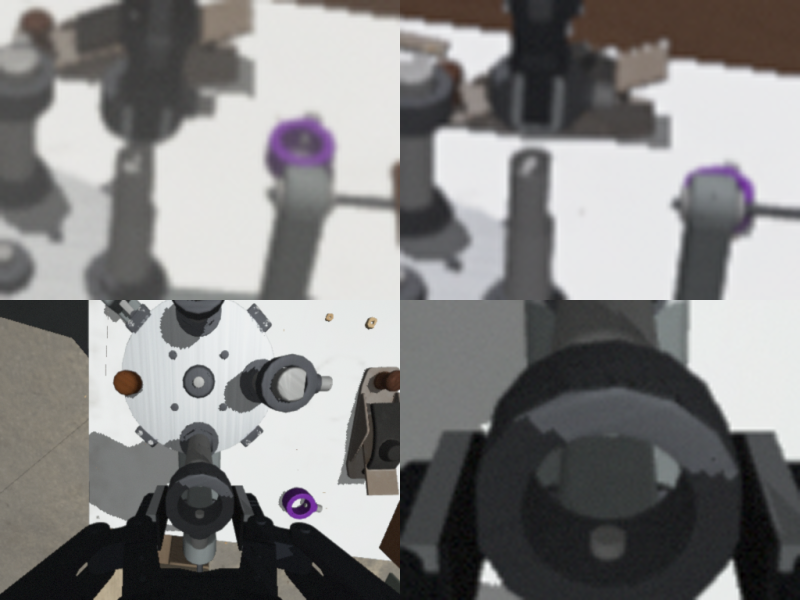

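Run:
```python
from h import *
import pickle
fs=pickle.load(open("f4.pkl","rb")); f=fs["wrist"]
x0,y0=203,218
im=f["img"][y0:y0+75,x0:x0+100]; im=(255*(im/255.)**.45).astype(np.uint8)
im=cv2.resize(im,(800,600),interpolation=cv2.INTER_CUBIC)
def circ(c,z,r,col):
    P=[proj(f,[c[0]+r*np.cos(a),c[1]+r*np.sin(a),z]) for a in np.linspace(0,2*np.pi,73)]
    P=np.array([((u-x0+.5)*8,(v-y0+.5)*8) for u,v in P]); cv2.polylines(im,[P.round().astype(np.int32)],True,col,1)
t=np.array([.5301,.1120])
circ(t,.201,.0135,(255,0,0)); circ(t,.201,.022,(255,0,0)); circ(t,.179,.0135,(255,160,0)); circ((.5299,.1118),.148,.0125,(0,255,0))
cv2.imwrite("pics/m5.png",im[:,:,::-1])
```

View pics/m5.png

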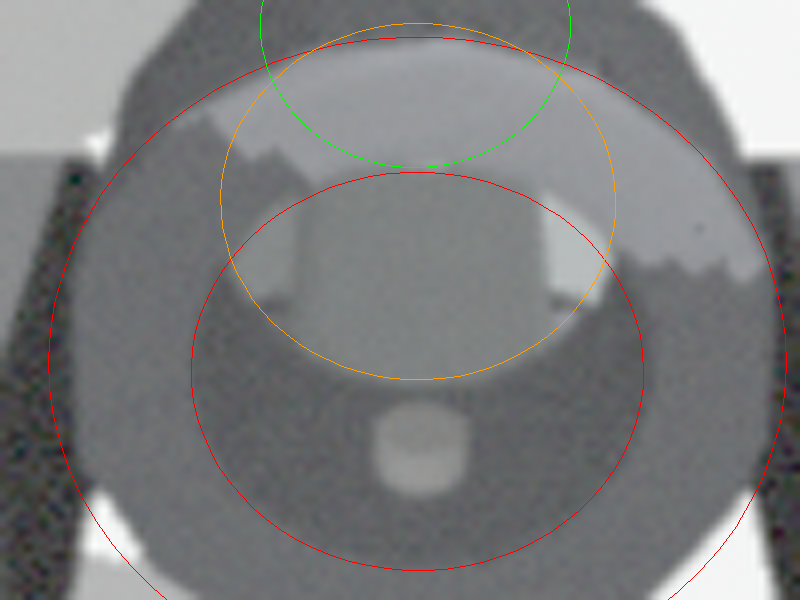

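Run:
```python
from h import *
import pickle
fs=pickle.load(open("f4.pkl","rb"))
print("arbor z.102 px x",(proj(fs["wrist"],[.5299,.1118,.102])[0]-203+.5)*8)
o=[]
for n in("scene","side"):
    f=fs[n]; u,v=proj(f,[.53,.112,.17]); x0,y0=int(u)-25,int(v)-32
    im=cv2.resize((255*(f["img"][y0:y0+75,x0:x0+50]/255.)**.5).astype(np.uint8),(400,600),interpolation=cv2.INTER_CUBIC)
    def circ(c,z,r,col):
        P=[proj(f,[c[0]+r*np.cos(a),c[1]+r*np.sin(a),z]) for a in np.linspace(0,2*np.pi,73)]
        P=np.array([((u-x0+.5)*8,(v-y0+.5)*8) for u,v in P]); cv2.polylines(im,[P.round().astype(np.int32)],True,col,1)
    t=np.array([.5301,.1120])
    circ(t,.201,.022,(255,0,0)); circ(t,.179,.022,(255,160,0)); circ((.5299,.1118),.148,.0125,(0,255,0)); circ((.5299,.1118),.10,.0125,(0,255,0)); o.append(im)
cv2.imwrite("pics/m6.png",np.hstack(o)[:,:,::-1])
```

```text
arbor z.102 px x 415.9730880865309
```

View pics/m6.png

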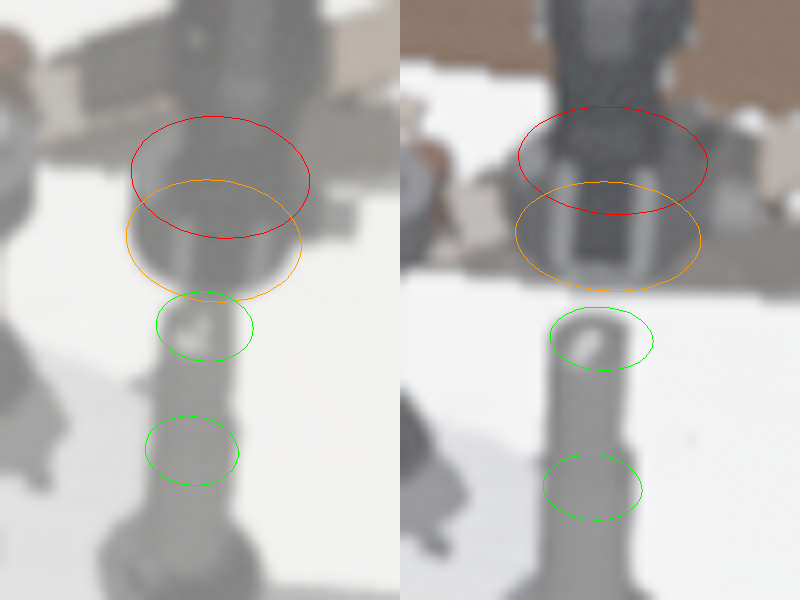

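Emit:
jog_arm --motion '[[[0, 0, 1.5], [0, 0, 0], 3.5], [[0, 0, 2.5], [0, 0, 0], 3.5], [[0, 0, 2.7], [0, 0, 0], 3.5], [[0, 0, 2.7], [0, 0, 0], 3.5], [[0, 0, 2.7], [0, 0, 0], 3.5]]'

```text
t: 14.37
eef_pos: [0.5298, 0.1115, 0.1761]
eef_rot: [180.0, 0.0, 143.0]
force: [-0.1, 0.0, -2.0]
width: 0.0413
```

Emit:
jog_arm --motion '[[[0, 0, 0.1], [0, 0, 0], 3.5], [[0, 0, 0.2], [0, 0, 0], 3.5], [[0, 0, 0.3], [0, 0, 0], 3.5], [[0, 0, 0.4], [0, 0, 0], 3.5], [[0, 0, 0.5], [0, 0, 0], 3.5], [[0, 0, 0.6], [0, 0, 0], 3.5], [[0, 0, 0.6], [0, 0, 0], 3.5], [[0, 0, 0.6], [0, 0, 0], 3.5]]'

```text
t: 15.03
eef_pos: [0.5296, 0.1115, 0.1697]
eef_rot: [-180.0, -0.0, 143.0]
force: [0.5, 0.5, -2.0]
width: 0.0413
```

Emit:
jog_arm --motion '[[[0, 0, 0.1], [0, 0, 0], 3.5], [[0, 0, 0.2], [0, 0, 0], 3.5], [[0, 0, 0.3], [0, 0, 0], 3.5], [[0, 0, 0.4], [0, 0, 0], 3.5], [[0, 0, 0.5], [0, 0, 0], 3.5], [[0, 0, 0.6], [0, 0, 0], 3.5], [[0, 0, 0.7], [0, 0, 0], 3.5], [[0, 0, 0.8], [0, 0, 0], 3.5], [[0, 0, 0.8], [0, 0, 0], 3.5], [[0, 0, 0.8], [0, 0, 0], 3.5]]'

```text
t: 15.87
eef_pos: [0.5296, 0.1115, 0.1617]
eef_rot: [-180.0, -0.0, 143.0]
force: [0.2, 0.4, -1.8]
width: 0.0414
```

Emit:
jog_arm --motion '[[[0, 0, 0.1], [0, 0, 0], 3.5], [[0, 0, 0.2], [0, 0, 0], 3.5], [[0, 0, 0.3], [0, 0, 0], 3.5], [[0, 0, 0.4], [0, 0, 0], 3.5], [[0, 0, 0.5], [0, 0, 0], 3.5], [[0, 0, 0.6], [0, 0, 0], 3.5], [[0, 0, 0.7], [0, 0, 0], 3.5], [[0, 0, 0.7], [0, 0, 0], 3.5], [[0, 0, 0.7], [0, 0, 0], 3.5]]'

```text
t: 16.62
eef_pos: [0.5296, 0.1115, 0.1547]
eef_rot: [-180.0, -0.0, 143.0]
force: [-0.1, -0.6, -2.0]
width: 0.0417
```

Emit:
jog_arm --motion '[[[0, 0, 0.15], [0, 0, 0], 3.5], [[0, 0, 0.3], [0, 0, 0], 3.5], [[0, 0, 0.45], [0, 0, 0], 3.5], [[0, 0, 0.6], [0, 0, 0], 3.5], [[0, 0, 0.75], [0, 0, 0], 3.5], [[0, 0, 0.9], [0, 0, 0], 3.5], [[0, 0, 1.05], [0, 0, 0], 3.5], [[0, 0, 1.2], [0, 0, 0], 3.5], [[0, 0, 1.3], [0, 0, 0], 3.5], [[0, 0, 1.3], [0, 0, 0], 3.5], [[0, 0, 1.3], [0, 0, 0], 3.5], [[0, 0, 1.3], [0, 0, 0], 3.5]]'

```text
t: 17.62
eef_pos: [0.5297, 0.1115, 0.1419]
eef_rot: [180.0, 0.0, 143.0]
force: [0.2, 0.1, -1.7]
width: 0.0412
```

Run:
```python
from h import *
import pickle
fs={n:ctrl.grab_frame(n) for n in("scene","side","wrist")}; pickle.dump(fs,open("f5.pkl","wb"))
o=[]
for n in("scene","side"):
    f=fs[n]; u,v=proj(f,[.555,.095,.128]); x0,y0=int(u)-33,int(v)-35; print(n,x0,y0)
    im=cv2.resize((255*(f["img"][y0:y0+50,x0:x0+66]/255.)**.6).astype(np.uint8),(528,400),interpolation=cv2.INTER_CUBIC)[:300,:400] if 0 else cv2.resize((255*(f["img"][y0:y0+75,x0:x0+66]/255.)**.6).astype(np.uint8),(396,450),interpolation=cv2.INTER_CUBIC)
    o.append(im)
im=np.hstack(o)
cv2.imwrite("pics/m7.png",im[:,:,::-1]); goto([])
```

```text
scene 275 180
side 277 181
pose [0.5297 0.1115 0.1419] [179.99   0.   143.  ] w 0.0419 t 17.7667 j7 [-25.  23.  10. 110.  -5.  48.  41.] F [-0.  -0.3 -1.8]
```

View pics/m7.png

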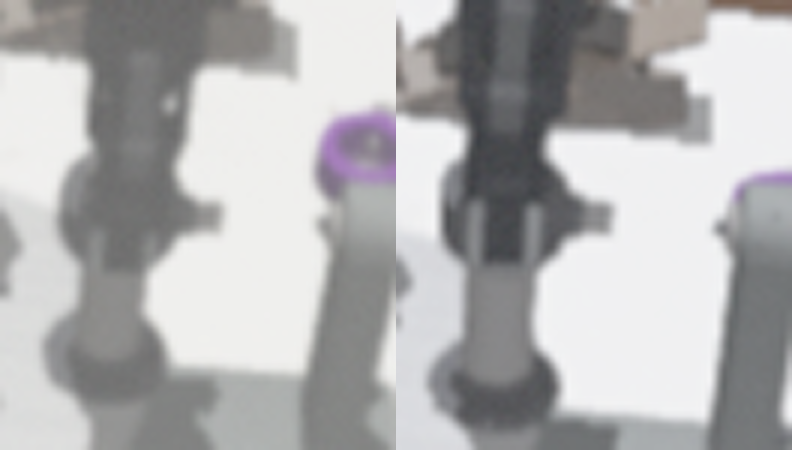

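Run:
```python
from h import *
import pickle
fs=pickle.load(open("f5.pkl","rb"))
k=np.array([*pol(.138,-37),.128]); ex=(pol(1,-37)-C); 
def px(n,x,y):
    o={"scene":(275,180),"side":(277,181)}[n]; return np.array([(x+.5)/6-.5+o[0],(y+.5)/6-.5+o[1]])
M=[];r=[]
for n,s,t in(("scene",(221,215),(319,226)),("side",(215,217),(321,227))):
    f=fs[n]; ds=px(n,*s)-px(n,*t); S=k-np.array([*ex*.032,0]); print(n,"obs",ds,"pred",proj(f,S)-proj(f,k),"abs tip err",px(n,*t)-proj(f,k),"screw",px(n,*s)-proj(f,S))
    J=np.array([(proj(f,S+e)-proj(f,S))/.001 for e in .001*np.array([[*ex,0],[-ex[1],ex[0],0],[0,0,1]])]).T; print(np.round(J/1000,3))
    M.append(J); r.append(ds-(proj(f,S)-proj(f,k)))
M=np.vstack(M); r=np.hstack(r); print("dx,dz mm assuming dy=0",np.linalg.lstsq(M[:,[0,2]],r,rcond=None)[0]*1000)
```

```text
scene obs [-16.33333333  -1.83333333] pred [-15.37328419  -1.27574951] abs tip err [ 0.8184292  -0.56900833] screw [-0.14161994 -1.12659216]
[[ 0.479  0.004  0.049]
 [ 0.04  -0.348 -0.325]]
side obs [-17.66666667  -1.66666667] pred [-16.43967203  -1.46148924] abs tip err [ 0.17576473 -0.58514413] screw [-1.05122991 -0.79032156]
[[ 0.511  0.017  0.038]
 [ 0.045 -0.321 -0.392]]
dx,dz mm assuming dy=0 [-2.28098998  0.74391255]
```

Run:
```python
from h import *
goto([]); print(ctrl.close_job())
```

```text
pose [0.5297 0.1115 0.1419] [179.99   0.   143.  ] w 0.0419 t 17.7667 j7 [-25.  23.  10. 110.  -5.  48.  41.] F [-0.  -0.3 -1.8]
the job is handed in; nothing more can be done
None
```

I carried out the whole job and handed it in at about 17.8 s. The arm is still holding the collar on the arbor, and no verdict was reported.

- **Table:** I gripped the knob and turned the table a quarter turn anticlockwise. The wrist picture showed the bare arbor at the key. I did not read the table angle itself.
- **Flat:** I gripped the arbor across its flat and turned it about 52° clockwise. A close wrist picture put the flat's direction at -36.4°, against -37.0° for the key.
- **Collar:** I picked up the dark collar, lowered it over the arbor with no contact force, and held it at the key's height. The tool is level, the side force is about 0 N, and the finger opening is 42 mm at 50 N commanded grip.

**Last check:**
- **Height:** The side and scene pictures put the screw about 0.7 mm high, within the 4 mm limit.
- **Distance to the key's tip:** They gave 34.3 mm instead of 32 mm. That is also within the limit, but more than the roughly 1.6 mm of play in the bore should allow, so I put part of it down to reading error of about 1 mm and left the collar where it was.
- **Not checked after fitting:** I did not re-measure the collar's direction; from the grasp it should be about -37.2°. I also did not re-measure its sideways offset or the flat, and I did not measure the plane, tin and spare iron. I kept the arm's path clear of those three.

I viewed 12 pictures, two over the budget of 10.

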